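Vent the blue gas line and zero its peak pointer

ROBOT

A 6-joint arm with a two-finger parallel gripper is mounted at the origin on the work surface. World frame = base frame: x ahead of the robot, y to its left, z up, the work surface at z = 0. Lengths are in m, angles in rad, forces in N, time in s.
With the tool pointing down it reaches from about 0.4 to 0.825 m from the base axis. Payload 7 kg.
Tool frame: the origin (TCP) lies at the very end of the fingers, on their centre line; the grasp point (between the pads) lies 19 mm behind it; z points along the fingers, y is the line along which they close (so a half turn about z gives the same grasp; the last joint's range is limited). The gripper opens to 88 mm and grips with 3 to 60 N. Pads are 19 mm wide; open, the fingers measure 130 mm over their backs; the gripper's body (78 mm by 193 mm) begins 47 mm behind the grasp point.
Start: joints at [-0.903, 0.359, 0.012, 0, -1.224, -0.288], TCP at [0.25, -0.627, 0.196] pointing down, gripper open.
Joint ranges: [-3.07, 3.07], [-1.43, 2.12], [-1.02, 1.25], [-3.03, 1.67], [-3.05, -0], [-3.03, 3.03]. Speed limits (rad/s): [2.39, 2.39, 3.01, 3.14, 3.14, 3.14].

INTERFACE

Orientations are given as [roll, pitch, yaw] about the fixed x, y, z axes, in that order (R = Rz(yaw) Ry(pitch) Rx(roll)).
In Python, from station import * gives the robot as it stands.
- The arm moves only by the tool servo_tool, never from a script. Its argument "moves" is a list of rows, each an object of numbers: "jaw": the opening, from 0 (shut) to 1 (fully open); "dx", "dy", "dz": the shift along the world's x, y, z in m; "roll": the turn about the world's z in degrees. A call has exactly 10 rows; each row shifts and turns the commanded pose from where the row before left it; what a row does not reach is not made up. A row lasts 1/8 s, in which the tool goes at most 62.5 mm and 10.7 degrees, less where a joint would pass 70% of its speed; a pose out of reach is approached as far as the arm can. A call with a gripper value outside its range is refused whole. The fingers move at their own pace and stop on an object; "newtons" is the grip in N (left out, the last holds). Time passes only in rows, so rows that do not move let the fingers close, or fill a call up. It gives the time, the measured TCP pose, the force, the opening and the grip force at its end, in the units of the state.
- get_state(): the state, without advancing time (a new reading comes with each control period).
- grab_frame(name): name is "side" or "top" or "wrist"; returns (picture, depth): 384x512x3 uint8, red, green, blue; 384x512 float32, m along the optical axis (not along the pixel's ray), 0 where there is no reading.
- calibration(name): a dict with "intrinsics" (3x3 intrinsics, pixels), "R" (3x3) and "t" (3): a world point X has camera coordinates R X + t. Camera axes: x right, y down, z forward; pixel columns grow to the right and rows downward; lengths in m; the calibration is good to about 2 mm. A picture is of the moment at which its call begins: read the wrist's pose just before it. calibration takes no time and is no camera call; for the wrist camera it gives the pose at the moment of the call.
- job_done(): hands the job in; it is judged then, once.
The state is a dict: "t": time; "q": joint angles; "qd": joint speeds; "joint_efforts": joint torques, N m; "eef_pos": TCP position; "ee_rot": TCP orientation; "force": force on the tool from outside, world axes, zero at the start; "moment": the same for the moment, N m; "width": finger opening in m; "gripper_force": force on a finger pad.
Only numpy, scipy, OpenCV 4.12 (cv2) and the standard library are available. Lean on these libraries where they do the work, as an engineer would, in place of code of your own. Each camera call takes 0.05 s, during which the arm holds its last target. There are 200 camera calls.

TASK

The run on the blue gas line is over: first slide its blue selector grip all the way home against the yellow vent stop, then turn the black reset bar of that line's gauge counter-clockwise until its red peak pointer is back at the zero stop, and let go with both left there. The green line is still running: leave its selector and pointer as they are, and do not disturb the bottle, beaker or tip box.

Things in the scene. Friction and masses are not known exactly. Their poses are not given: they have to be found in the camera images.
- line_blue: blue gas line module, fixed to the bench: low white box 230 (x) x 180 (y) x 70 mm high, blue band round it, blue stripe across its top. Origin: centre of its underside; z up; +x to its back (hose barbs, gauge half), -x to its front (selector half), +y to its left. Its flat top panel (z 70) has the selector slide in front and a round white gauge, 112 mm wide, behind (centre x +52, y 0).
- slide_blue (a joint): travel of the blue selector slide along the module's +y, in m: 0 = run end (black stop block), 0.090 = vent end stop (yellow stop block, module +y end). It stays where it is left; about 3 N moves it.
- slide_blue_top (a point): centre of the top face of the blue selector grip, 104 mm above the bench. The grip is a blue block 60 mm along module x, 22 mm along module y, rising 34 mm above the panel, with a thin white line on top; its track runs along module y at x -68, grip centre from y -45 (run) to y +45 (vent). The stop blocks are 10 mm high.
- peak_blue (a joint): reading of the blue peak pointer in rad: 0 = zero stop (red mark on the left of the dial, bar along module y, red pointer to module +y); grows clockwise seen from above, to 1.6. Turn it counter-clockwise to bring it to zero. It stays where it is left; turning torque about 0.04 N m.
- peak_blue_grip (a point): point on the turning axis of the blue peak pointer, at the height to grip, 92 mm above the bench. The pointer's reset bar is black, 64 mm long, 14 mm wide, centred on the axis, from 78 to 104 mm above the bench, with a red stripe on the top of its pointing half and a red tip. The thin black needle under it is the live pressure and follows the selector by itself.
- peak_blue_tip (a point): top of the pointing end of the blue reset bar: 32 mm from the axis, 104 mm above the bench.
- line_green: green gas line module, fixed to the bench: low white box 230 (x) x 180 (y) x 70 mm high, green band round it, green stripe across its top. Origin: centre of its underside; z up; +x to its back (hose barbs, gauge half), -x to its front (selector half), +y to its left. Its flat top panel (z 70) has the selector slide in front and a round white gauge, 112 mm wide, behind (centre x +52, y 0).
- slide_green (a joint): travel of the green selector slide along the module's +y, in m: 0 = run end (black stop block), 0.090 = vent end stop (yellow stop block, module +y end). It stays where it is left; about 3 N moves it.
- slide_green_top (a point): centre of the top face of the green selector grip, 104 mm above the bench. The grip is a green block 60 mm along module x, 22 mm along module y, rising 34 mm above the panel, with a thin white line on top; its track runs along module y at x -68, grip centre from y -45 (run) to y +45 (vent). The stop blocks are 10 mm high.
- peak_green (a joint): reading of the green peak pointer in rad: 0 = zero stop (red mark on the left of the dial, bar along module y, red pointer to module +y); grows clockwise seen from above, to 1.6. Turn it counter-clockwise to bring it to zero. It stays where it is left; turning torque about 0.04 N m.
- peak_green_grip (a point): point on the turning axis of the green peak pointer, at the height to grip, 92 mm above the bench. The pointer's reset bar is black, 64 mm long, 14 mm wide, centred on the axis, from 78 to 104 mm above the bench, with a red stripe on the top of its pointing half and a red tip. The thin black needle under it is the live pressure and follows the selector by itself.
- peak_green_tip (a point): top of the pointing end of the green reset bar: 32 mm from the axis, 104 mm above the bench.
- media_bottle: bystander: amber glass jar with a blue cap, 68 mm diameter, 130 mm high, loose. Origin: centre of its underside, z up.
- beaker: bystander: steel beaker, 84 mm diameter, 85 mm high, loose. Origin: centre of its underside, z up.
- tip_box: bystander: pipette tip box, blue with a clear top, 120 x 80 x 65 mm high, loose. Origin: centre of its underside, z up.

How it is judged:
On the way, in this order (a step that is already met when the one before it is completed fails the run):
1. the blue selector is slid home against its vent stop, before the peak pointer is reset (value of joint slide_blue above 0.086 m), for 0.2 s.
2. the blue peak pointer is turned back to its zero stop, with the selector still home (value of joint slide_blue above 0.086 m and value of joint peak_blue below 0.08 rad), for 0.2 s.
At the end, for the whole second after the job is handed in: The blue selector is within 4 mm of its vent stop, the blue peak pointer within 0.08 rad of its zero stop, both at rest; the green selector and pointer are within 6 mm of where they were (all of step 2 and distance of each of slide_green_top, peak_green_tip from where it was at the start of the episode below 0.006 m and velocity of joint slide_blue between -0.01 and 0.01 m/s and velocity of joint peak_blue between -0.1 and 0.1 rad/s); the robot touches nothing.
It fails at once if the green line's selector or pointer is displaced by more than 6 mm (not (distance of each of slide_green_top, peak_green_tip from where it was at the start of the episode below 0.006 m)).
It fails at once if the bottle, beaker or tip box is shifted by more than 20 mm or tipped (distance of any of media_bottle, beaker, tip_box from where it was at the start of the episode above 0.02 m or angle between any of media_bottle, beaker, tip_box's own z axis and vertical above 0.35 rad).
It also fails if it takes over 53 s, if anything falls off the work surface, if the arm or the gripper's body presses on something with over 40 N, if the wrist force passes 120 N, or if a joint passes its speed limit or range.

## Working session

There is one attempt and no reset: what is moved stays moved. The work goes in short steps, Python scripts to look and compute and a tool call to move; the robot and the scene stay as the last step left them, time stands still between calls to the robot, and variables do not carry over. Pictures are saved under pics/ and viewed, at most 10 in all, crops included, and the job is handed in when it is done.

Besides the shell and the picture viewer there is one more tool, called after "Call:" as a command line: name --argument value ..., lists and objects as JSON in quotes. servo_tool: Moves the arm, as the interface text tells. Its arguments: {"type":"object","properties":{"moves":{"type":"array","items":{"type":"object","properties":{"jaw":{"type":"number"},"dx":{"type":"number"},"dy":{"type":"number"},"dz":{"type":"number"},"roll":{"type":"number"}}}},"newtons":{"type":"number"}},"required":["moves"]}

```bash
mkdir -p pics
python3 - <<'E'
from station import *
import cv2,numpy as np
s=get_state();print(s['t'],s['eef_pos'],s['ee_rot'],s['width'])
for n in("top","side"):
    im,d=grab_frame(n);np.savez(f"pics/{n}0.npz",im=im,d=d)
    cv2.imwrite(f"pics/{n}0.png",cv2.resize(im[:,:,::-1],(800,600),interpolation=cv2.INTER_CUBIC))
    c=calibration(n);print(n,c['intrinsics'],c['R'],c['t'])
E
```

```text
0.0 [ 0.25002891 -0.62642998  0.19461864] [ 3.13996955e+00 -1.29955356e-04 -2.76191456e+00] 0.0873449819318791
top [[398.6394047    0.         254.35037679]
 [  0.         398.6394047  193.63524072]
 [  0.           0.           1.        ]] [[-0.02217429 -0.99969635  0.01074742]
 [-0.99447595  0.02095276 -0.10285217]
 [ 0.10259575 -0.01296873 -0.99463859]] [0.01134797 0.62105727 1.13995859]
side [[389.28634785   0.         251.77890303]
 [  0.         389.28634785 189.40685697]
 [  0.           0.           1.        ]] [[-0.99165371 -0.1270275  -0.02206667]
 [-0.05880354  0.59792331 -0.79939343]
 [ 0.11473913 -0.79142386 -0.60040253]] [0.63737363 0.11158588 1.30819763]
```

View pics/top0.png

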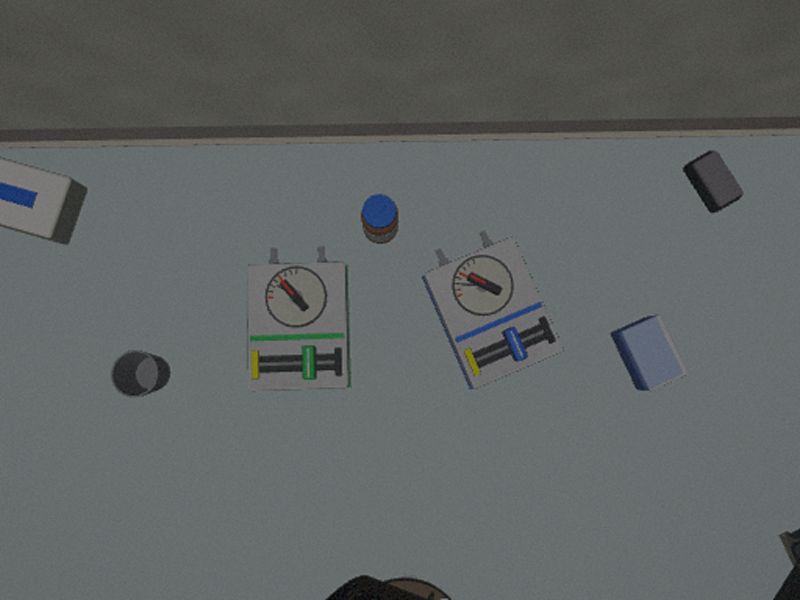

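View pics/side0.png

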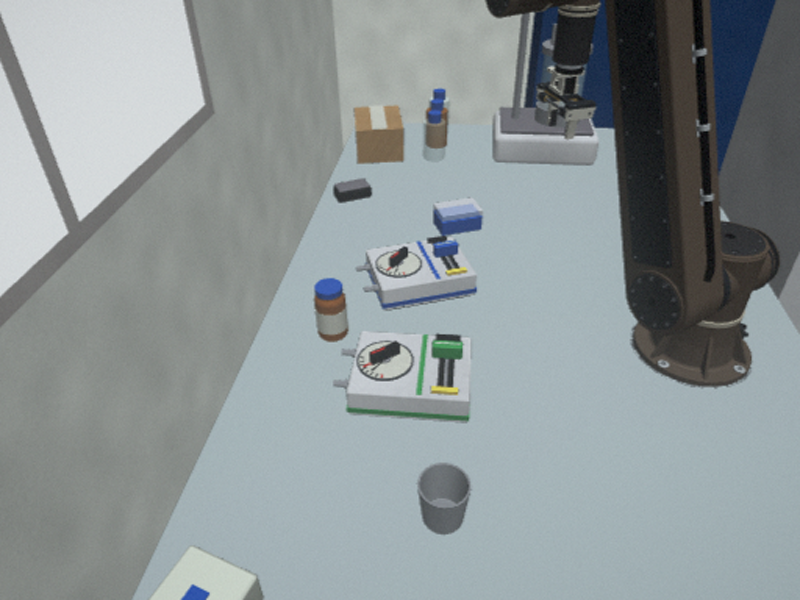

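The top view shows the blue module at about (493,312), with its grip at (515,344), yellow stop at (472,361) and bar at (483,284). In the side view the grip is at (446,248) and the bar at (399,256). The bottle sits left and behind, the green module further left. I'll enlarge both next.

Run:
```python
import cv2,numpy as np
a=np.load("pics/top0.npz")['im'];b=np.load("pics/side0.npz")['im']
A=cv2.resize(a[145:255,265:365],(545,600),interpolation=cv2.INTER_CUBIC) if 0 else cv2.resize(a[150:250,265:365],(600,600),interpolation=cv2.INTER_CUBIC)
B=cv2.resize(b[140:200,225:310],(680,480),interpolation=cv2.INTER_CUBIC)
for n,I in(("ctop",A),("cside",B)):cv2.imwrite(f"pics/{n}.png",cv2.convertScaleAbs(I[:,:,::-1],alpha=1.5 if n=="ctop" else 1))
```

```text
(no output)
```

View pics/ctop.png

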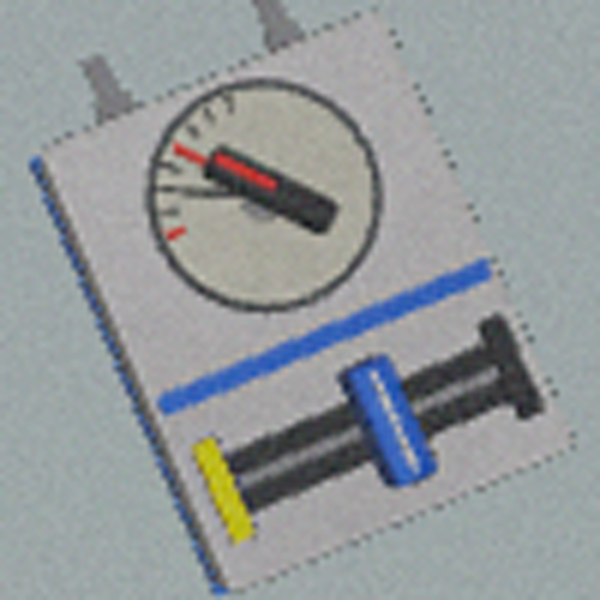

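View pics/cside.png

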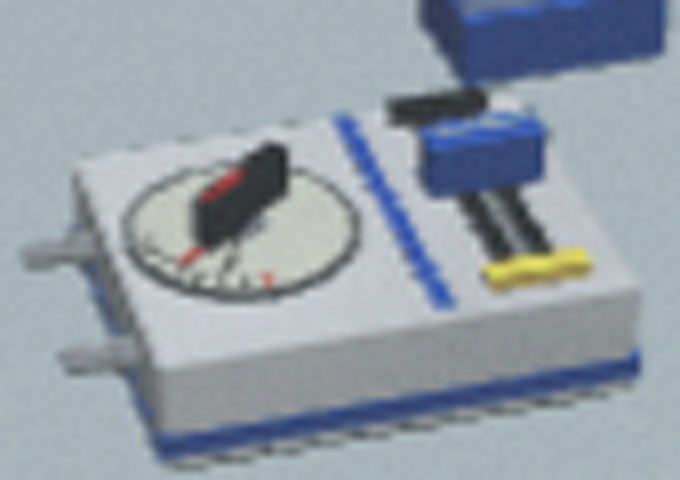

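Crop readings, top: grip top centre (395,422), bar top centre (272,187), dial centre (265,195), stripe ends (165,405) and (490,268), yellow stop (224,490). Crop readings, side: grip (483,126), bar (241,173), dial (242,228), stripe ends (445,305) and (343,117), yellow stop (537,265). The pointer is about 1 rad up from the zero mark.

Run:
```python
from station import *
import cv2,numpy as np
C={n:calibration(n) for n in("top","side")}
P={n:C[n]['intrinsics']@np.c_[C[n]['R'],C[n]['t']] for n in C}
def tri(a,b):
    a=np.array(a)/6+[265,150];b=np.array(b)/8+[225,140]
    X=cv2.triangulatePoints(P['top'],P['side'],a.reshape(2,1)-.5*5/6,b.reshape(2,1)-.5*7/8)[:,0];return X[:3]/X[3]
def plane(a,z,n="top",s=6,o=(265,150)):
    u=np.array(a)/s+o-.5*(s-1)/s;c=C[n];r=c['R'].T@np.linalg.inv(c['intrinsics'])@[*u,1];o=-c['R'].T@c['t'];return (o+r*(z-o[2])/r[2])[:2]
T=dict(grip=(395,422,.104),bar=(272,187,.104),dial=(265,195,.071),sL=(165,405,.07),sR=(490,268,.07),yel=(224,490,.08),bt=(215,161,.104),be=(330,218,.104),gl1=(373,370,.104),gl2=(415,475,.104),c1=(36,155,.07),c2=(218,590,.07),c3=(375,10,.07),c4=(575,440,.07))
S=dict(grip=(483,126),bar=(241,173),dial=(242,228),sL=(445,305),sR=(343,117),yel=(537,265),c1=(155,370),c2=(638,290),c3=(75,165))
for k,v in T.items(): print(k,"top",plane(v[:2],v[2]).round(4),"side",plane(S[k],v[2],"side",8,(225,140)).round(4) if k in S else'', tri(v[:2],S[k]).round(4) if k in S else '')
a=plane((165,405),.07);b=plane((490,268),.07);d=a-b;print("yaw +y dir",np.degrees(np.arctan2(*d[::-1]))-90,np.linalg.norm(d))
g=plane((373,370),.104)-plane((415,475),.104);print("yaw x",np.degrees(np.arctan2(*g[::-1])))
t=plane((215,161),.104)-plane((330,218),.104);print("bar",np.degrees(np.arctan2(*t[::-1])),np.linalg.norm(t))
```

```text
grip top [ 0.5368 -0.2083] side [ 0.5407 -0.2103] [ 0.5387 -0.208   0.1054]
bar top [ 0.6464 -0.1559] side [ 0.6499 -0.159 ] [ 0.6477 -0.1555  0.1061]
dial top [ 0.647  -0.1575] side [ 0.6504 -0.1624] [ 0.6481 -0.157   0.0745]
sL top [ 0.5483 -0.1069] side [ 0.551  -0.1102] [ 0.5495 -0.1066  0.0725]
sR top [ 0.61   -0.2635] side [ 0.6126 -0.267 ] [ 0.6109 -0.2628  0.0725]
yel top [ 0.5077 -0.132 ] side [ 0.5107 -0.1317] [ 0.5092 -0.1321  0.0797]
bt top [ 0.659 -0.13 ] side  
be top [ 0.6314 -0.1822] side  
gl1 top [ 0.5608 -0.1992] side  
gl2 top [ 0.5125 -0.2164] side  
c1 top [ 0.6686 -0.0491] side [ 0.6754 -0.0479] [ 0.6721 -0.049   0.0689]
c2 top [ 0.4613 -0.1289] side [ 0.4643 -0.1305] [ 0.4628 -0.1288  0.0712]
c3 top [ 0.7356 -0.2138] side [ 0.7384 -0.211 ] [ 0.7375 -0.2142  0.0677]
c4 top [ 0.5276 -0.2999] side  
yaw +y dir 21.488809968515838 0.16830806518495625
yaw x 19.629978574220026
bar 62.105492761199635 0.059082327812193504
```

Call:
servo_tool --moves '[{"dx":0.029,"dy":0.042,"dz":0,"jaw":0.7},{"dx":0.029,"dy":0.042,"jaw":0.7},{"dx":0.029,"dy":0.042,"jaw":0.7},{"dx":0.029,"dy":0.042,"jaw":0.7},{"dx":0.029,"dy":0.042,"jaw":0.7},{"dx":0.029,"dy":0.042,"jaw":0.7},{"dx":0.029,"dy":0.042,"jaw":0.7},{"dx":0.029,"dy":0.042,"jaw":0.7},{"dx":0.029,"dy":0.042,"jaw":0.7},{"dx":0.027,"dy":0.04,"jaw":0.7}]' --newtons 20

```text
$.moves[0]: bad value
```

Call:
servo_tool --moves '[{"dx":0.029,"dy":0.042,"dz":0.0,"roll":0.0,"jaw":0.7},{"dx":0.029,"dy":0.042,"dz":0.0,"roll":0.0,"jaw":0.7},{"dx":0.029,"dy":0.042,"dz":0.0,"roll":0.0,"jaw":0.7},{"dx":0.029,"dy":0.042,"dz":0.0,"roll":0.0,"jaw":0.7},{"dx":0.029,"dy":0.042,"dz":0.0,"roll":0.0,"jaw":0.7},{"dx":0.029,"dy":0.042,"dz":0.0,"roll":0.0,"jaw":0.7},{"dx":0.029,"dy":0.042,"dz":0.0,"roll":0.0,"jaw":0.7},{"dx":0.029,"dy":0.042,"dz":0.0,"roll":0.0,"jaw":0.7},{"dx":0.029,"dy":0.042,"dz":0.0,"roll":0.0,"jaw":0.7},{"dx":0.027,"dy":0.04,"dz":0.0,"roll":0.0,"jaw":0.7}]' --newtons 20

```text
t: 1.35
eef_pos: [0.5388, -0.2072, 0.1954]
ee_rot: [3.141, -0.0, -2.762]
force: [-0.3, -0.1, -0.6]
width: 0.0614
gripper_force: 0.0
```

Run:
```python
from station import *
import cv2,numpy as np
c=calibration("wrist");s=get_state();im,d=grab_frame("wrist")
np.savez("pics/w1.npz",im=im,d=d,K=c['intrinsics'],R=c['R'],t=c['t'])
print(s['eef_pos'],-c['R'].T@c['t'])
I=cv2.resize(im[:,:,::-1],(800,600),interpolation=cv2.INTER_CUBIC);cv2.imwrite("pics/w1.png",cv2.convertScaleAbs(I,alpha=1.3))
for n,X in dict(grip=(.538,-.2085,.104),axis=(.6475,-.1565,.104),dialc=(.6475,-.1565,.071),tcp=s['eef_pos']).items():
    p=c['intrinsics']@(c['R']@np.array(X)+c['t']);print(n,p[:2]/p[2]*1.5625)
```

```text
[ 0.53882474 -0.20722495  0.1953647 ] [ 0.47532262 -0.23309137  0.38390246]
grip [396.05149649 291.71127376]
axis [408.30801875 477.45073568]
dialc [407.25336022 449.46200529]
tcp [397.96738351 348.55614461]
```

View pics/w1.png

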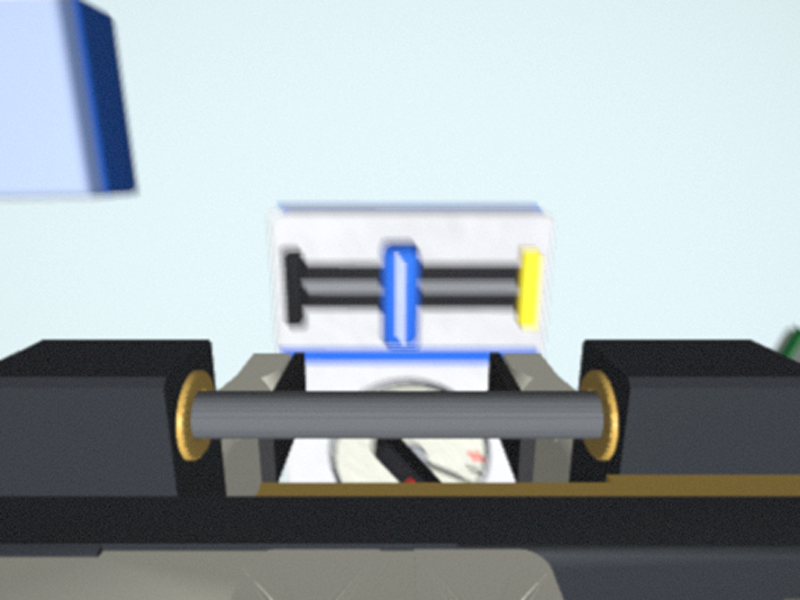

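The wrist view shows the grip top centred at about (401,297), within 3 mm of my estimate and square to the jaws. The yellow stop is at x≈530, to the right. I'll descend and close.

Call:
servo_tool --moves '[{"dx":0.0,"dy":0.0,"dz":-0.04,"roll":0.0,"jaw":0.7},{"dx":0.0,"dy":0.0,"dz":-0.04,"roll":0.0,"jaw":0.7},{"dx":0.0,"dy":0.0,"dz":-0.029,"roll":0.0,"jaw":0.7},{"dx":0.0,"dy":0.0,"dz":0.0,"roll":0.0,"jaw":0.7},{"dx":0.0,"dy":0.0,"dz":0.0,"roll":0.0,"jaw":0.15},{"dx":0.0,"dy":0.0,"dz":0.0,"roll":0.0,"jaw":0.15},{"dx":0.0,"dy":0.0,"dz":0.0,"roll":0.0,"jaw":0.15},{"dx":0.0,"dy":0.0,"dz":0.0,"roll":0.0,"jaw":0.15},{"dx":0.0,"dy":0.0,"dz":0.0,"roll":0.0,"jaw":0.15},{"dx":0.0,"dy":0.0,"dz":0.0,"roll":0.0,"jaw":0.15}]' --newtons 20

```text
t: 2.65
eef_pos: [0.5382, -0.2089, 0.0866]
ee_rot: [-3.142, 0.0, -2.762]
force: [0.2, 0.2, -0.4]
width: 0.014
gripper_force: 0.0
```

The jaws closed to 14 mm with no force, which is narrower than the 22 mm grip. I need to look.

Run:
```python
from station import *
import cv2,numpy as np
print(get_state())
out=[]
for n,(r0,r1,c0,c1) in dict(side=(120,210,215,320),wrist=(0,384,0,512)).items():
    im,d=grab_frame(n);np.savez(f"pics/{n}2.npz",im=im,d=d)
    out.append(cv2.resize(im[r0:r1,c0:c1,::-1],(400,340),interpolation=cv2.INTER_CUBIC))
cv2.imwrite("pics/c2.png",cv2.convertScaleAbs(np.hstack(out),alpha=1.3))
```

```text
{'t': 2.65, 'q': array([-3.15332504e-02,  2.93847330e-01, -3.51830893e-01, -7.14728049e-06,
       -9.25102103e-01, -1.15944540e+00]), 'qd': array([-0.00282643,  0.00100313, -0.00020027,  0.00087959, -0.0021139 ,
       -0.0001797 ]), 'joint_efforts': array([-3.45519838e-03, -4.87873971e+01,  2.48604512e+01,  5.93418002e+00,
       -5.90227498e-02, -4.90630828e-05]), 'eef_pos': array([ 0.53820704, -0.20887011,  0.08660452]), 'ee_rot': array([-3.14159149e+00,  1.69493493e-05, -2.76177928e+00]), 'force': array([ 0.23916799,  0.20066592, -0.39332458]), 'moment': array([ 0.00011223,  0.00392437, -0.0094478 ]), 'gripper_force': 0.0, 'width': 0.01396448752866771}
```

View pics/c2.png

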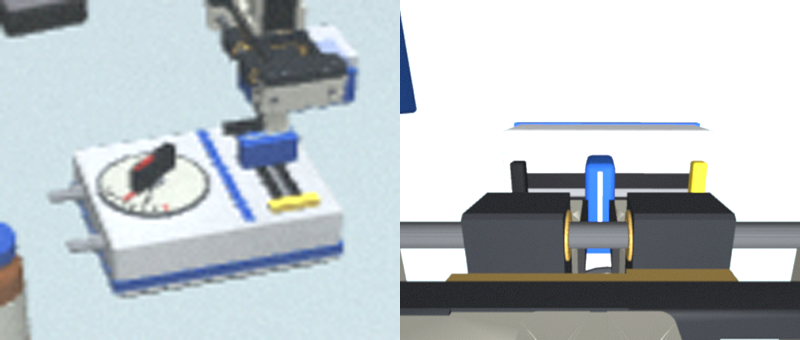

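In the side view the whole +y face of the grip is visible and the finger sits over its top. The jaws look like they closed above the grip, so I'll check heights by depth.

Run:
```python
from station import *
import numpy as np
def W(n,u,v,d,c):
    r=np.linalg.inv(c['intrinsics'])@[u,v,1]*d[v,u];return (c['R'].T@(r-c['t'])).round(3)
c=calibration("wrist");d=np.load("pics/wrist2.npz")['d']
print("wrist cam",-c['R'].T@c['t'])
s=512/400
for v in (160,170,190,210,220): print(v,[W("wrist",int((x-400)*s),int(v*384/340),d,c) for x in (592,600,606)])
for p in((518,164),(698,165),(650,150)):print("stops/panel",p,W("wrist",int((p[0]-400)*s),int(p[1]*384/340),d,c))
for p in((583,240),(618,240),(583,265),(618,265)):print("fing",p,W("wrist",int((p[0]-400)*s),int(p[1]*384/340),d,c))
c=calibration("side");d=np.load("pics/side2.npz")['d']
for y in range(95,170,6): print(y,[W("side",215+int(x*105/400),120+int(y*90/340),d,c) for x in (268,280,290)])
```

```text
wrist cam [ 0.4746398  -0.23471286  0.27507294]
160 [array([ 0.514, -0.225,  0.092]), array([ 0.512, -0.219,  0.092]), array([ 0.51 , -0.215,  0.092])]
170 [array([ 0.518, -0.223,  0.104]), array([ 0.515, -0.217,  0.104]), array([ 0.514, -0.214,  0.104])]
190 [array([ 0.53 , -0.218,  0.103]), array([ 0.527, -0.213,  0.104]), array([ 0.526, -0.209,  0.103])]
210 [array([ 0.542, -0.213,  0.103]), array([ 0.54 , -0.208,  0.104]), array([ 0.539, -0.204,  0.103])]
220 [array([ 0.549, -0.211,  0.102]), array([ 0.546, -0.205,  0.104]), array([ 0.544, -0.201,  0.104])]
stops/panel (518, 164) [ 0.541 -0.278  0.079]
stops/panel (698, 165) [ 0.489 -0.144  0.08 ]
stops/panel (650, 150) [ 0.494 -0.181  0.069]
fing (583, 240) [ 0.513 -0.225  0.201]
fing (618, 240) [ 0.509 -0.214  0.201]
fing (583, 265) [ 0.545 -0.215  0.162]
fing (618, 265) [ 0.538 -0.199  0.163]
95 [array([ 0.538, -0.115,  0.205]), array([ 0.528, -0.119,  0.203]), array([ 0.518, -0.126,  0.2  ])]
101 [array([ 0.538, -0.115,  0.201]), array([ 0.527, -0.119,  0.199]), array([ 0.517, -0.124,  0.197])]
107 [array([ 0.538, -0.117,  0.
[... 412 characters left out ...]
  0.128]), array([ 0.529, -0.186,  0.126]), array([ 0.518, -0.224,  0.103])]
137 [array([ 0.54 , -0.201,  0.107]), array([ 0.529, -0.205,  0.105]), array([ 0.518, -0.208,  0.104])]
143 [array([ 0.54 , -0.202,  0.102]), array([ 0.529, -0.206,  0.1  ]), array([ 0.517, -0.201,  0.104])]
149 [array([ 0.54 , -0.201,  0.093]), array([ 0.528, -0.2  ,  0.095]), array([ 0.517, -0.201,  0.095])]
155 [array([ 0.539, -0.199,  0.086]), array([ 0.528, -0.203,  0.084]), array([ 0.517, -0.208,  0.081])]
161 [array([ 0.539, -0.202,  0.079]), array([ 0.528, -0.201,  0.081]), array([ 0.517, -0.206,  0.078])]
167 [array([ 0.539, -0.196,  0.074]), array([ 0.528, -0.201,  0.072]), array([ 0.516, -0.202,  0.072])]
```

Run:
```python
from station import *
import numpy as np,cv2
c=calibration("side");z=np.load("pics/side0.npz");d=z['d'];im=z['im']
def pr(X): p=c['intrinsics']@(c['R']@np.array(X)+c['t']);return p[:2]/p[2],p[2]
def W(u,v):
    r=np.linalg.inv(c['intrinsics'])@[u,v,1]*d[v,u];return (c['R'].T@(r-c['t'])).round(3)
yd=np.array([-.371,.928,0])
for s in(-1,0,1): print(s,pr(np.array([.25,-.6264,.1946])+s*.05*yd))
p0=pr([.25,-.6264,.1946])[0].astype(int)
cv2.imwrite("pics/s0c.png",cv2.drawMarker(cv2.resize(im[45:105,325:395,::-1],(700,600),interpolation=cv2.INTER_CUBIC),tuple(int(v) for v in ((p0-[325,45])*10)),(0,0,255),0,20,2))
c2=calibration("side");z=np.load("pics/side2.npz");d=z['d']
print(pr([.5382,-.2089,.0866]),pr([.5382,-.2089,.1056]))
```

```text
-1 (array([352.11210329,  86.89595632]), np.float64(1.7546424633334534))
0 (array([357.22024026,  91.11689873]), np.float64(1.7157919852867556))
1 (array([362.56506237,  95.53341818]), np.float64(1.6769415072400573))
(array([285.44866205, 159.43627552]), np.float64(1.48328381242793)) (array([285.59872761, 155.18689636]), np.float64(1.471876164297723))
```

View pics/s0c.png

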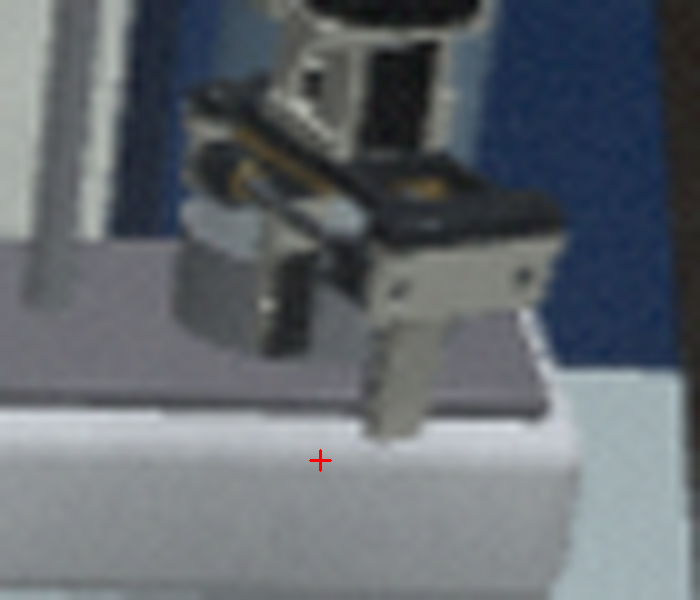

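The real finger ends at the start, mid (340,398), lie well above the projected TCP at (320,460). The fingertips are therefore about 30 mm higher than the reported TCP. I'll quantify that offset from depth.

Run:
```python
from station import *
import numpy as np
c=calibration("side")
def W(d,u,v):
    r=np.linalg.inv(c['intrinsics'])@[u,v,1]*d[v,u];return c['R'].T@(r-c['t'])
m=np.radians(21.3);ex=np.array([np.cos(m),np.sin(m),0]);ey=np.array([-np.sin(m),np.cos(m),0])
for f,tcp,us,vs in(("side2",[.5382,-.2089,.0866],range(278,298),range(146,160)),("side0",[.25,-.6264,.1946],range(358,370),range(77,91)),("side0",[.25,-.6264,.1946],range(348,358),range(70,84))):
    d=np.load(f"pics/{f}.npz")['d'];print(f,"rel to TCP mm (x',y',z), rows")
    for v in vs: print(v,' '.join("%d,%d,%d"%tuple(1000*np.array([q@ex,q@ey,q[2]])) if abs(q@ey)<.1 else '-' for q in [W(d,u,v)-tcp for u in us]))
```

```text
side2 rel to TCP mm (x',y',z), rows
146 - - - 13,-16,51 11,-11,54 40,86,114 37,88,115 33,87,114 30,90,115 26,87,112 22,88,112 16,81,108 14,86,110 11,86,110 7,85,108 3,84,107 0,86,108 -2,88,109 -6,88,108 -9,89,108
147 - - - 13,-15,48 11,-11,49 39,84,109 36,85,109 32,85,108 29,87,109 26,88,109 23,90,110 18,85,106 14,85,106 10,85,105 8,90,107 4,87,105 1,89,106 -5,81,100 -7,84,101 -10,87,102
148 - - - 13,-17,42 10,-14,43 39,83,105 36,87,106 32,85,105 27,82,102 26,88,105 22,88,105 17,85,102 14,85,101 11,86,102 8,90,103 3,86,100 0,84,98 -2,88,100 -6,88,100 -
149 - - - 13,-17,38 12,-7,43 39,86,102 37,89,104 34,91,104 28,83,99 25,86,100 21,84,98 17,85,98 15,88,99 - - - - - - -
150 - - - - 10,-13,35 8,-6,39 13,17,54 9,19,54 6,21,55 3,22,55 -1,21,54 -6,18,51 -9,19,51 - - - - - - -
151 - - - -3,-66,-2 13,-2,38 9,-4,36 13,18,50 10,23,52 6,22,52 1,18,48 0,23,50 -5,21,49 -8,24,50 - - - - - - -
152 9,-66,-4 4,-67,-5 0,-66,-6 -2,-63,-4 -6,-63,-5 -10,-63,-5 13,18,46 10,21,47 7,24,48 1,18,44 0,23,46 -6,19,43 - - - - - - - -
153 10,-60,-5 6,-61,-6 0,-68,-11 0,-58,-6 -4,-56,-5 -9,-60,-8 11,14,39 10,22,4
[... 2047 characters left out ...]
 - 14,-62,65 16,-48,70 13,-45,71 8,-45,70 3,-46,70 -1,-45,69 -9,-52,66 42,50,108
73 - - 11,-66,59 13,-53,64 13,-44,67 8,-44,66 1,-47,64 -3,-48,64 -7,-46,64 -
74 - - 12,-61,56 13,-51,60 11,-46,61 3,-52,58 2,-46,61 -4,-48,59 - -
75 - - 15,-56,54 10,-55,54 11,-44,58 6,-46,57 3,-42,57 -2,-43,56 - -
76 - - 13,-57,49 13,-48,52 8,-50,51 4,-47,51 3,-41,53 -2,-42,52 - -
77 - - 16,-52,46 11,-51,46 10,-45,48 4,-46,47 -1,-48,46 -5,-47,46 - -
78 - - 17,-48,43 7,-57,39 11,-42,45 6,-42,44 1,-42,44 -4,-43,42 - -
79 - - 10,-59,34 15,-41,41 7,-47,38 2,-48,37 -3,-50,36 -4,-42,38 - -
80 - - - 14,-42,36 9,-42,36 3,-45,33 -4,-50,31 -5,-43,33 - -
81 - - - - - - - - - -
82 - - - - - - - - - -
83 - - - - - - - - - -
```

Both frames agree that the finger ends are about 34 mm above the reported TCP, centred within 3 mm. I'll open, go 33 mm lower and close again.

Call:
servo_tool --moves '[{"dx":0.0,"dy":0.0,"dz":0.0,"roll":0.0,"jaw":0.7},{"dx":0.0,"dy":0.0,"dz":0.0,"roll":0.0,"jaw":0.7},{"dx":0.0,"dy":0.0,"dz":0.0,"roll":0.0,"jaw":0.7},{"dx":0.0,"dy":0.0,"dz":0.0,"roll":0.0,"jaw":0.7},{"dx":0.0,"dy":0.0,"dz":0.0,"roll":0.0,"jaw":0.7},{"dx":0.0,"dy":0.0,"dz":-0.01,"roll":0.0,"jaw":0.7},{"dx":0.0,"dy":0.0,"dz":-0.01,"roll":0.0,"jaw":0.7},{"dx":0.0,"dy":0.0,"dz":-0.005,"roll":0.0,"jaw":0.7},{"dx":0.0,"dy":0.0,"dz":-0.005,"roll":0.0,"jaw":0.7},{"dx":0.0,"dy":0.0,"dz":-0.003,"roll":0.0,"jaw":0.7}]' --newtons 20

```text
t: 4.0
eef_pos: [0.5381, -0.2089, 0.0532]
ee_rot: [3.141, -0.0, -2.762]
force: [-0.1, 0.5, 0.2]
width: 0.0614
gripper_force: 0.0
```

Call:
servo_tool --moves '[{"dx":0.0,"dy":0.0,"dz":0.0,"roll":0.0,"jaw":0.15},{"dx":0.0,"dy":0.0,"dz":0.0,"roll":0.0,"jaw":0.15},{"dx":0.0,"dy":0.0,"dz":0.0,"roll":0.0,"jaw":0.15},{"dx":0.0,"dy":0.0,"dz":0.0,"roll":0.0,"jaw":0.15},{"dx":0.0,"dy":0.0,"dz":0.0,"roll":0.0,"jaw":0.15},{"dx":0.0,"dy":0.0,"dz":0.0,"roll":0.0,"jaw":0.15},{"dx":0.0,"dy":0.0,"dz":0.0,"roll":0.0,"jaw":0.15},{"dx":0.0,"dy":0.0,"dz":0.0,"roll":0.0,"jaw":0.15},{"dx":0.0,"dy":0.0,"dz":0.0,"roll":0.0,"jaw":0.15},{"dx":0.0,"dy":0.0,"dz":0.0,"roll":0.0,"jaw":0.15}]' --newtons 20

```text
t: 5.25
eef_pos: [0.5382, -0.2088, 0.0537]
ee_rot: [-3.142, 0.0, -2.762]
force: [-1.2, 2.3, 3.4]
width: 0.022
gripper_force: 20.0
```

Gripped at 22 mm and 20 N. Now I'll slide toward +y of the module.

Call:
servo_tool --moves '[{"dx":-0.0024,"dy":0.0061,"dz":0.0,"roll":0.0,"jaw":0.15},{"dx":-0.0024,"dy":0.0061,"dz":0.0,"roll":0.0,"jaw":0.15},{"dx":-0.0024,"dy":0.0061,"dz":0.0,"roll":0.0,"jaw":0.15},{"dx":-0.0024,"dy":0.0061,"dz":0.0,"roll":0.0,"jaw":0.15},{"dx":-0.0024,"dy":0.0061,"dz":0.0,"roll":0.0,"jaw":0.15},{"dx":-0.0024,"dy":0.0061,"dz":0.0,"roll":0.0,"jaw":0.15},{"dx":-0.0024,"dy":0.0061,"dz":0.0,"roll":0.0,"jaw":0.15},{"dx":-0.0024,"dy":0.0061,"dz":0.0,"roll":0.0,"jaw":0.15},{"dx":0.0,"dy":0.0,"dz":0.0,"roll":0.0,"jaw":0.15},{"dx":0.0,"dy":0.0,"dz":0.0,"roll":0.0,"jaw":0.15}]'

```text
t: 6.5
eef_pos: [0.5187, -0.1595, 0.0536]
ee_rot: [3.141, -0.0, -2.762]
force: [-2.5, 2.1, 6.7]
width: 0.022
gripper_force: 20.0
```

Call:
servo_tool --moves '[{"dx":-0.0005,"dy":0.0014,"dz":0.0,"roll":0.0,"jaw":0.15},{"dx":0.0,"dy":0.0,"dz":0.0,"roll":0.0,"jaw":0.15},{"dx":-0.0005,"dy":0.0014,"dz":0.0,"roll":0.0,"jaw":0.15},{"dx":0.0,"dy":0.0,"dz":0.0,"roll":0.0,"jaw":0.15},{"dx":-0.0005,"dy":0.0014,"dz":0.0,"roll":0.0,"jaw":0.15},{"dx":0.0,"dy":0.0,"dz":0.0,"roll":0.0,"jaw":0.15},{"dx":0.0,"dy":0.0,"dz":0.0,"roll":0.0,"jaw":0.15},{"dx":0.0,"dy":0.0,"dz":0.0,"roll":0.0,"jaw":0.15},{"dx":0.0,"dy":0.0,"dz":0.0,"roll":0.0,"jaw":0.15},{"dx":0.0,"dy":0.0,"dz":0.0,"roll":0.0,"jaw":0.15}]'

```text
t: 7.75
eef_pos: [0.5187, -0.1592, 0.0537]
ee_rot: [-3.137, -0.0, -2.761]
force: [6.1, -24.9, -5.1]
width: 0.0217
gripper_force: 20.0
```

Selector is home: travel 53 mm, then a firm 25 N reaction. I'll release, rise, turn and move over the gauge.

Call:
servo_tool --moves '[{"dx":0.0,"dy":-0.003,"dz":0.0,"roll":0.0,"jaw":0.6},{"dx":0.0,"dy":0.0,"dz":0.0,"roll":0.0,"jaw":0.6},{"dx":0.0,"dy":0.0,"dz":0.0,"roll":0.0,"jaw":0.6},{"dx":0.0,"dy":0.0,"dz":0.03,"roll":0.0,"jaw":0.6},{"dx":0.0,"dy":0.0,"dz":0.04,"roll":0.0,"jaw":0.6},{"dx":0.032,"dy":0.0,"dz":0.04,"roll":10.0,"jaw":0.6},{"dx":0.032,"dy":0.0,"dz":0.01,"roll":10.0,"jaw":0.6},{"dx":0.032,"dy":0.0,"dz":0.0,"roll":10.0,"jaw":0.6},{"dx":0.032,"dy":0.0,"dz":0.0,"roll":10.0,"jaw":0.6},{"dx":0.0,"dy":0.0,"dz":0.0,"roll":0.0,"jaw":0.6}]'

```text
t: 9.0
eef_pos: [0.6468, -0.1581, 0.1723]
ee_rot: [3.14, -0.0, -2.062]
force: [-0.2, -1.2, -0.3]
width: 0.0529
gripper_force: 0.0
```

Run:
```python
from station import *
import cv2,numpy as np
s=get_state();print(s['eef_pos'],s['ee_rot'])
out=[]
for n,(r0,r1,c0,c1) in dict(top=(150,250,265,365),side=(130,205,220,320)).items():
    im,d=grab_frame(n);np.savez(f"pics/{n}3.npz",im=im,d=d)
    out.append(cv2.convertScaleAbs(cv2.resize(im[r0:r1,c0:c1,::-1],(400,(r1-r0)*4),interpolation=cv2.INTER_CUBIC)[:300],alpha=1.4))
cv2.imwrite("pics/c3.png",np.hstack(out))
```

```text
[ 0.64684953 -0.15811224  0.17225024] [ 3.14045743e+00 -3.00860274e-04 -2.06156408e+00]
```

View pics/c3.png

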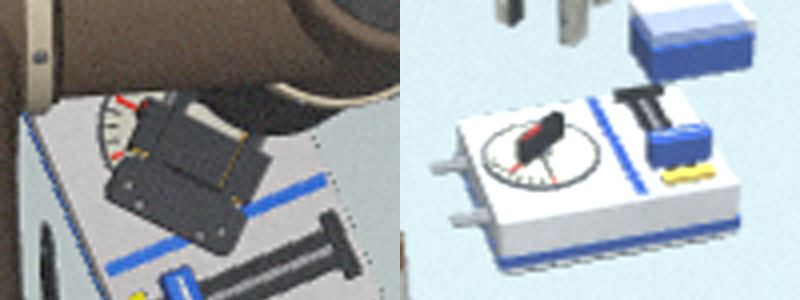

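The grip is now against the yellow stop (685,172 in the pair picture), and the pointer hasn't moved. I'll descend and grip the bar.

Call:
servo_tool --moves '[{"dx":0.001,"dy":0.001,"dz":-0.04,"roll":0.0,"jaw":0.6},{"dx":0.0,"dy":0.0,"dz":-0.04,"roll":0.0,"jaw":0.6},{"dx":0.0,"dy":0.0,"dz":-0.025,"roll":0.0,"jaw":0.6},{"dx":0.0,"dy":0.0,"dz":-0.01,"roll":0.0,"jaw":0.6},{"dx":0.0,"dy":0.0,"dz":-0.007,"roll":0.0,"jaw":0.6},{"dx":0.0,"dy":0.0,"dz":0.0,"roll":0.0,"jaw":0.6},{"dx":0.0,"dy":0.0,"dz":0.0,"roll":0.0,"jaw":0.6},{"dx":0.0,"dy":0.0,"dz":0.0,"roll":0.0,"jaw":0.6},{"dx":0.0,"dy":0.0,"dz":0.0,"roll":0.0,"jaw":0.6},{"dx":0.0,"dy":0.0,"dz":0.0,"roll":0.0,"jaw":0.6}]'

```text
t: 10.35
eef_pos: [0.6466, -0.1579, 0.0517]
ee_rot: [-3.141, 0.0, -2.064]
force: [0.1, -0.3, -0.8]
width: 0.0526
gripper_force: 0.0
```

Call:
servo_tool --moves '[{"dx":0.0,"dy":0.0,"dz":0.0,"roll":0.0,"jaw":0.08},{"dx":0.0,"dy":0.0,"dz":0.0,"roll":0.0,"jaw":0.08},{"dx":0.0,"dy":0.0,"dz":0.0,"roll":0.0,"jaw":0.08},{"dx":0.0,"dy":0.0,"dz":0.0,"roll":0.0,"jaw":0.08},{"dx":0.0,"dy":0.0,"dz":0.0,"roll":0.0,"jaw":0.08},{"dx":0.0,"dy":0.0,"dz":0.0,"roll":0.0,"jaw":0.08},{"dx":0.0,"dy":0.0,"dz":0.0,"roll":0.0,"jaw":0.08},{"dx":0.0,"dy":0.0,"dz":0.0,"roll":0.0,"jaw":0.08},{"dx":0.0,"dy":0.0,"dz":0.0,"roll":0.0,"jaw":0.08},{"dx":0.0,"dy":0.0,"dz":0.0,"roll":0.0,"jaw":0.08}]' --newtons 15

```text
t: 11.6
eef_pos: [0.6473, -0.1582, 0.0517]
ee_rot: [-3.14, 0.0, -2.064]
force: [3.6, -4.6, -3.9]
width: 0.0139
gripper_force: 15.0
```

Call:
servo_tool --moves '[{"dx":0.0,"dy":0.0,"dz":0.0,"roll":6.0,"jaw":0.08},{"dx":0.0,"dy":0.0,"dz":0.0,"roll":6.0,"jaw":0.08},{"dx":0.0,"dy":0.0,"dz":0.0,"roll":6.0,"jaw":0.08},{"dx":0.0,"dy":0.0,"dz":0.0,"roll":6.0,"jaw":0.08},{"dx":0.0,"dy":0.0,"dz":0.0,"roll":6.0,"jaw":0.08},{"dx":0.0,"dy":0.0,"dz":0.0,"roll":6.0,"jaw":0.08},{"dx":0.0,"dy":0.0,"dz":0.0,"roll":6.0,"jaw":0.08},{"dx":0.0,"dy":0.0,"dz":0.0,"roll":5.0,"jaw":0.08},{"dx":0.0,"dy":0.0,"dz":0.0,"roll":0.0,"jaw":0.08},{"dx":0.0,"dy":0.0,"dz":0.0,"roll":0.0,"jaw":0.08}]'

```text
t: 12.85
eef_pos: [0.6491, -0.1584, 0.0517]
ee_rot: [-3.138, -0.002, -1.243]
force: [10.9, -5.7, -8.2]
width: 0.0141
gripper_force: 15.0
```

```bash
python3 -c "
from station import *
s=get_state();print(s['eef_pos'],s['ee_rot'],s['force'],s['moment'])"
```

```text
[ 0.64907299 -0.15836525  0.0517124 ] [-3.13779412e+00 -2.02732311e-03 -1.24302143e+00] [10.89384312 -5.65478769 -8.19617159] [-1.87966909 -3.2348119   0.01541593]
```

Call:
servo_tool --moves '[{"dx":0.0,"dy":0.0,"dz":0.0,"roll":1.5,"jaw":0.08},{"dx":0.0,"dy":0.0,"dz":0.0,"roll":1.5,"jaw":0.08},{"dx":0.0,"dy":0.0,"dz":0.0,"roll":1.5,"jaw":0.08},{"dx":0.0,"dy":0.0,"dz":0.0,"roll":1.5,"jaw":0.08},{"dx":0.0,"dy":0.0,"dz":0.0,"roll":0.0,"jaw":0.08},{"dx":0.0,"dy":0.0,"dz":0.0,"roll":0.0,"jaw":0.08},{"dx":0.0,"dy":0.0,"dz":0.0,"roll":0.0,"jaw":0.08},{"dx":0.0,"dy":0.0,"dz":0.0,"roll":0.0,"jaw":0.08},{"dx":0.0,"dy":0.0,"dz":0.0,"roll":0.0,"jaw":0.08},{"dx":0.0,"dy":0.0,"dz":0.0,"roll":0.0,"jaw":0.08}]'

```text
t: 14.1
eef_pos: [0.6491, -0.1581, 0.0517]
ee_rot: [-3.138, -0.002, -1.139]
force: [8.9, -4.4, -6.6]
width: 0.0143
gripper_force: 15.4
```

```bash
python3 -c "
from station import *
s=get_state();print(s['eef_pos'],s['ee_rot'],s['force'],s['moment'],s['width'])"
```

```text
[ 0.64908507 -0.15810364  0.05174665] [-3.13767419e+00 -2.06664236e-03 -1.13905183e+00] [ 8.90293828 -4.35087395 -6.60233443] [-1.36614489 -3.20307075 -0.40306128] 0.01427015384949957
```

The moment stepped to -0.4 N m and the jaws spread slightly, so the bar is at the stop. I'll release, rise and look.

Call:
servo_tool --moves '[{"dx":0.0,"dy":0.0,"dz":0.0,"roll":0.0,"jaw":0.5},{"dx":0.0,"dy":0.0,"dz":0.0,"roll":0.0,"jaw":0.5},{"dx":0.0,"dy":0.0,"dz":0.0,"roll":0.0,"jaw":0.5},{"dx":0.0,"dy":0.0,"dz":0.0,"roll":0.0,"jaw":0.5},{"dx":0.0,"dy":0.0,"dz":0.03,"roll":0.0,"jaw":0.5},{"dx":0.0,"dy":0.0,"dz":0.05,"roll":0.0,"jaw":0.5},{"dx":0.0,"dy":0.0,"dz":0.06,"roll":0.0,"jaw":0.5},{"dx":-0.04,"dy":-0.03,"dz":0.02,"roll":0.0,"jaw":0.5},{"dx":-0.04,"dy":-0.03,"dz":0.0,"roll":0.0,"jaw":0.5},{"dx":0.0,"dy":0.0,"dz":0.0,"roll":0.0,"jaw":0.5}]'

```text
t: 15.35
eef_pos: [0.5642, -0.2194, 0.2128]
ee_rot: [-3.14, -0.0, -1.141]
force: [0.6, 0.5, 0.2]
width: 0.0439
gripper_force: 0.0
```

Run:
```python
from station import *
import cv2,numpy as np
s=get_state();print(s['eef_pos'],s['force'])
im,d=grab_frame("side")
cv2.imwrite("pics/c4.png",cv2.resize(im[130:270,210:320,::-1],(470,600),interpolation=cv2.INTER_CUBIC))
```

```text
[ 0.56420999 -0.21935636  0.21284974] [0.58782408 0.54886126 0.24967374]
```

View pics/c4.png

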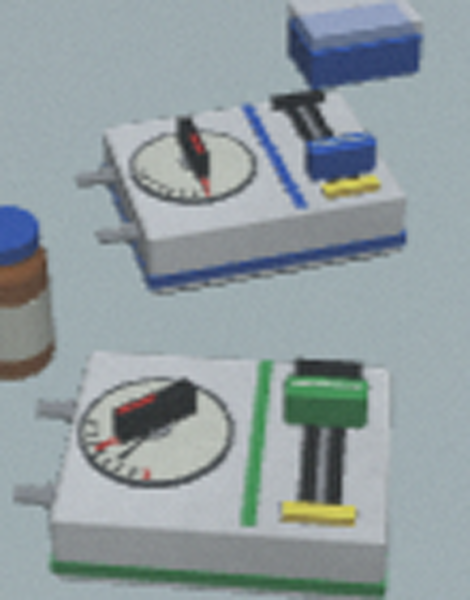

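The pointer stands at the zero mark (206,185) and the blue grip is against the yellow stop. Green is unchanged and the bystanders in view haven't moved. I'll check the bar angle numerically from depth.

Run:
```python
from station import *
import numpy as np,cv2
print(get_state()['t'])
for n in("side","top"):
    c=calibration(n);im,d=grab_frame(n)
    v,u=np.mgrid[:384,:512]
    for nm,z in(("bar",.104),("red",.104)):
        r=(c['R'].T@np.linalg.inv(c['intrinsics'])@np.stack([u.ravel(),v.ravel(),np.ones(u.size)])).T
        o=-c['R'].T@c['t'];X=o+(c['R'].T@(np.linalg.inv(c['intrinsics'])@np.stack([u.ravel(),v.ravel(),np.ones(u.size)])*d.ravel())).T
        near=(np.hypot(X[:,0]-.648,X[:,1]+.157)<.045)
        if nm=="bar": m=near&(X[:,2]>.097)&(X[:,2]<.112)
        else:
            R,G,B=im.reshape(-1,3).astype(int).T;m=near&(R>1.6*G)&(R>1.6*B)&(R>60)
        P=X[m] if nm=="bar" else o+r[m]*((z-o[2])/r[m][:,2])[:,None]
        if len(P)<5: print(n,nm,len(P));continue
        vx,vy=cv2.fitLine(P[:,:2].astype(np.float32),cv2.DIST_L2,0,.01,.01)[:2,0]
        print(n,nm,len(P),P.mean(0).round(4),np.degrees(np.arctan2(vy,vx))%180, "from axis",np.degrees(np.arctan2(P[:,1].mean()+.157,P[:,0].mean()-.648)))
```

```text
15.4
side bar 45 [ 0.6504 -0.1507  0.1041] 111.874535 from axis 69.1975363702123
side red 10 [ 0.6419 -0.1356  0.104 ] 103.31919 from axis 106.00064104198974
top bar 0
top red 0
```

```bash
python3 -c "
from station import *
print(job_done())"
```

```text
the job is handed in; nothing more can be done
None
```

I handed the job in at about 15.5 s of the 53 s: the blue selector is home against the yellow vent stop, the blue peak pointer is back at zero (bar within about 1° by depth measurement), and the gripper is clear; in the last picture the green line was unchanged and the bottle and tip box were in place, but the beaker was out of that view and I did not re-check it.

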